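Make up the cold-filter and sulphur test kits in a mobile fuel laboratory

ROBOT

A 6-joint arm with a two-finger parallel gripper is mounted at the origin on the work surface. World frame = base frame: x ahead of the robot, y to its left, z up, the work surface at z = 0. Lengths are in m, angles in rad, forces in N, time in s.
With the tool pointing down it reaches from about 0.35 to 0.875 m from the base axis. Payload 4.2 kg.
Tool frame: the origin (TCP) lies between the finger pads; the fingertips stand 25 mm ahead of it and the grasp point (between the pads) lies 6 mm ahead of it; z points along the fingers, y is the line along which they close (so a half turn about z gives the same grasp; the last joint's range is limited). The gripper opens to 87 mm and grips with 3 to 60 N. Pads are 19 mm wide; open, the fingers measure 117 mm over their backs; the gripper's body (75 mm by 190 mm) begins 51 mm behind the grasp point.
Start: joints at [-0.996, 0.385, 0.008, 0, -1.194, -0.259], TCP at [0.194, -0.594, 0.248] pointing down, gripper open.
Joint ranges: [-3.14, 3.14], [-1.21, 2.06], [-1.07, 1.41], [-3.16, 2.05], [-2.99, -0.16], [-3.1, 3.1]. Speed limits (rad/s): [2.79, 2.79, 3.14, 3.14, 3.14, 3.14].

INTERFACE

Orientations are given as [roll, pitch, yaw] about the fixed x, y, z axes, in that order (R = Rz(yaw) Ry(pitch) Rx(roll)).
In Python, from plant import r gives the robot as it stands.
- The arm moves only by the tool apply_moves, never from a script. Its arguments are lists of equal length, an entry for each row: "gripper": the opening, from 0 (shut) to 1 (fully open); "xyz": the shift along the tool's x, y, z in mm, a list of three; "dr": the turn, a rotation vector about the tool's x, y, z in rad, a list of three. A call has 1 to 12 rows; each row is the pose to reach, as a shift and turn from the pose commanded when the call began, along the tool's axes at that moment; what a row does not reach only later rows make up. A row lasts 1/8 s, in which the tool goes at most 62.5 mm and 10.7 degrees, less where a joint would pass 70% of its speed; a pose out of reach is approached as far as the arm can. A call with a gripper value outside its range is refused whole. The fingers move at their own pace and stop on an object; the grip force is fixed at half the most. Time passes only in rows, so rows that repeat a pose let the fingers close. It gives the time, the measured TCP pose, the force, the opening and the grip force at its end, in the units of the state.
- r.get_state(): the state, without advancing time (a new reading comes with each control period).
- r.camera(name): name is "side" or "top" or "wrist"; returns the picture (384x512x3 uint8, red, green, blue); there is no depth.
- r.calibration(name): a dict with "fovy" (degrees; the focal length in pixels is half the picture's height over the tangent of half this angle, whatever the lens; pixels are square), "cx", "cy" (the principal point, pixels), "D" ([k1, k2, p1, p2, k3] as OpenCV has them; the pictures are not rectified), "R" (3x3) and "t" (3): a world point X has camera coordinates R X + t. Camera axes: x right, y down, z forward; pixel columns grow to the right and rows downward; lengths in m; the calibration is good to about 2 mm. A picture is of the moment at which its call begins: read the wrist's pose just before it. calibration takes no time and is no camera call; for the wrist camera it gives the pose at the moment of the call.
- r.hand_in(): hands the job in; it is judged then, once.
The state is a dict: "t": time; "joint_positions": joint angles; "qd": joint speeds; "joint_torque": joint torques, N m; "position": TCP position; "ee_rot": TCP orientation; "force": force on the tool from outside, world axes, zero at the start; "wrist_torque": the same for the moment, N m; "finger_gap": opening from 0.0 (shut) to 1.0 (fully open); "gripper_force": force on a finger pad.
Only numpy, scipy, OpenCV 4.12 (cv2) and the standard library are available. Lean on these libraries where they do the work, as an engineer would, in place of code of your own. Each camera call takes 0.05 s, during which the arm holds its last target. There are 200 camera calls.

TASK

From the stock on the dark mat make up the cold-filter kit in the long tray, with the brass filter unit in the short end compartment, the stoppered glass test jar in the middle one and the largest brown bottle in the wide one. Make up the sulphur kit in the short tray, with the smallest brown bottle in the smaller compartment and the white sample cup in the larger. Stand everything upright on the tray floors without dropping it or knocking anything over, and leave the middle-sized bottle, the green-lidded jar and the funnel where they are.

Things in the scene. Friction and masses are not known exactly. Their poses are not given: they have to be found in the camera images.
- long_tray: Long fixed steel tray, three open compartments in a row, 219 x 90 mm (x, y). Origin: centre of its underside, on the bench; z up. Floor 3 mm thick; walls 3 mm thick, tops 15 mm above the bench. Compartments are 84 mm wide (y), centred on y = 0; along x: short end one 56 mm long, centre x = -80 mm; middle one 60 mm, centre x = -19 mm; wide end one 88 mm, centre x = +58 mm.
- short_tray: Short fixed steel tray, two open compartments, 143 x 90 mm (x, y). Origin: centre of its underside, on the bench; z up. Floor 3 mm thick; walls 3 mm thick, tops 15 mm above the bench. Compartments are 84 mm wide (y), centred on y = 0; along x: smaller one 60 mm long, centre x = -38.5 mm; larger one 74 mm, centre x = +31.5 mm.
- large_bottle_mid (a point): Largest of the three brown glass bottles, closed, loose, about 0.28 kg, on the dark mat. 145 mm tall; body 60 mm in diameter up to 88 mm, shoulder narrowing to the neck at 108 mm; black cap 28 mm in diameter from 119 to 145 mm, a good place to grip from above. Origin: on its axis, half-way up; z points up along its axis.
- small_bottle_mid (a point): Smallest of the three brown glass bottles, closed, loose, about 0.055 kg, on the dark mat. 78 mm tall; body 33 mm in diameter up to 45 mm, shoulder up to 56 mm, black cap 20 mm in diameter over the top 16 mm. Can be gripped round the body. Origin: on its axis, half-way up; z points up along its axis.
- test_jar_mid (a point): Clear glass test jar, closed, loose, about 0.11 kg, on the dark mat: a plain straight cylinder 34 mm in diameter and 118 mm tall with a thin white ring mark and a black rubber stopper 30 mm in diameter on top; 128 mm tall in all. Origin: on its axis, half-way up; z points up along its axis.
- filter_unit_mid (a point): Brass filter unit, loose, about 0.16 kg, on the dark mat: a squat brass cylinder with a groove, 28 mm in diameter, 42 mm tall. Origin: on its axis, half-way up; z points up along its axis.
- sample_cup_mid (a point): X-ray sample cup, loose, about 0.025 kg, on the dark mat: low white plastic cup with a closed white lid, 40 mm in diameter (41 over its rings), 25 mm tall. Origin: on its axis, half-way up; z points up along its axis.
- medium_bottle_mid (a point): Middle-sized brown (amber) bottle, 46 mm in diameter, 108 mm tall with a black cap 25 mm in diameter, loose, on the dark mat (3 mm thick rubber) among the others; not part of either kit, stays where it is. Origin: on its axis, half-way up; z points up along its axis.
- green_jar_mid (a point): Glass jar with a green lid, 68 mm in diameter, 82 mm tall, loose on the bench beyond the mat; stays where it is. Origin: on its axis, half-way up; z points up along its axis.
- funnel_mid (a point): Blue plastic funnel standing on its mouth, stem up, 80 mm in diameter at the mouth, 90 mm tall, loose on the bench beyond the mat; stays where it is. Origin: on its axis, half-way up; z points up along its axis.
Mind the look-alikes: they are no part of the job. Of the things shaped like the part that bears sample_cup_mid, the white one is meant.

How it is judged:
By the outcome, as a careful person would: the job done as asked, in the order asked, and still so for the second after the job is handed in, with the robot touching nothing.
It also fails if it takes over 106 s, if anything falls off the work surface, if the arm or the gripper's body presses on something with over 40 N, if the wrist force passes 120 N, or if a joint passes its speed limit or range.

## Working session

There is one attempt and no reset: what is moved stays moved. The work goes in short steps, Python scripts to look and compute and a tool call to move; the robot and the scene stay as the last step left them, time stands still between calls to the robot, and variables do not carry over. Pictures are saved under pics/ and viewed, at most 17 in all, crops included, and the job is handed in when it is done.

Besides the shell and the picture viewer there is one more tool, called after "Emit:" by a JSON object that holds its "op" and its "data", one argument or row to a line. apply_moves: Moves the arm, as the interface text tells. Its arguments: {"type":"object","properties":{"gripper":{"type":"array","items":{"type":"number"}},"xyz":{"type":"array","items":{"type":"array","items":{"type":"number"}}},"dr":{"type":"array","items":{"type":"array","items":{"type":"number"}}}},"required":["gripper","xyz","dr"]}

```bash
ls; mkdir -p pics; python3 - <<'E'
from plant import r
import cv2
for n in("top","side"):
    cv2.imwrite(f"pics/{n}0.png",cv2.cvtColor(r.camera(n),cv2.COLOR_RGB2BGR))
    c=r.calibration(n);print(n,c)
s=r.get_state();print(s)
E
```

```text
pics
top {'fovy': 49.99970830360532, 'cx': 250.7550129793846, 'cy': 196.17892267546642, 'D': array([-0.09685144,  0.        ,  0.        ,  0.        ,  0.        ]), 'R': array([[ 1.91041736e-03, -9.99886014e-01, -1.49769514e-02],
       [-9.89367100e-01,  2.88169577e-04, -1.45439532e-01],
       [ 1.45427270e-01,  1.50955532e-02, -9.89253776e-01]]), 't': array([-0.00176954,  0.59679638,  0.89197698])}
side {'fovy': 51.469456105159814, 'cx': 246.51346050536966, 'cy': 191.0430943916823, 'D': array([-0.09152128,  0.        ,  0.        ,  0.        ,  0.        ]), 'R': array([[ 0.99732793, -0.07179244,  0.01352214],
       [-0.03473886, -0.62888237, -0.776724  ],
       [ 0.06426675,  0.77417879, -0.62969594]]), 't': array([-0.59077565,  0.09935293,  0.98589414])}
{'t': 0.1, 'joint_positions': array([-9.96376765e-01,  3.85487485e-01,  6.79007055e-03, -4.20878503e-04,
       -1.19404803e+00, -2.58579979e-01]), 'qd': array([ 0.00076967, -0.00095188,  0.00193163,  0.00197112,  0.00053037,
        0.00073812]), 'joint_torque': array([-1.23853724e-04, -3.91691279e+01,  1.87936199e+01,  4.23183650e+00,
        1.34538417e-02, -8.27317172e-05]), 'position': array([ 0.19398487, -0.59361935,  0.24657713]), 'ee_rot': array([ 3.13960831e+00, -1.20355880e-04, -2.82590817e+00]), 'force': array([ 0.05606892, -0.07183285,  0.29819467]), 'wrist_torque': array([ 0.02682216, -0.00317479,  0.02857456]), 'gripper_force': 0.0, 'finger_gap': 0.9986306882095103}
```

View pics/top0.png

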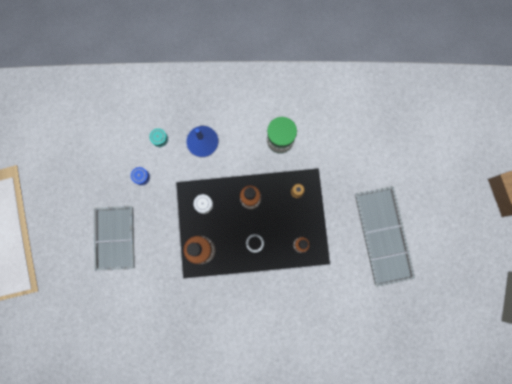

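View pics/side0.png

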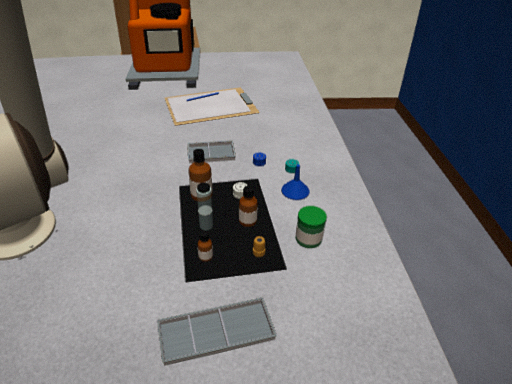

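Top view: the mat holds the large bottle (198,250), test jar (255,243), small bottle (301,244), white cup (203,204), medium bottle (250,196) and filter (298,190). The short tray is at (115,238) and the long tray at (384,236). The blue (139,176) and teal (158,137) cups are off the mat. The white one at (203,204) is the cup meant.

```bash
cat > h.py <<'E'
from plant import r
import cv2, numpy as np
from scipy.spatial.transform import Rotation as Ro
def K(c):
    f=192/np.tan(np.radians(c["fovy"])/2); return np.array([[f,0,c["cx"]],[0,f,c["cy"]],[0,0,1]])
def p2w(c,uv,z):
    uv=np.array(uv,float).reshape(-1,1,2)
    n=cv2.undistortPoints(uv,K(c),c["D"]).reshape(-1,2)
    d=np.c_[n,np.ones(len(n))]@c["R"]; o=-c["R"].T@c["t"]
    return o+d*((np.broadcast_to(z,len(n))-o[2])/d[:,2])[:,None]
def w2p(c,X): return cv2.projectPoints(np.array(X,float).reshape(-1,3),cv2.Rodrigues(c["R"])[0],c["t"],K(c),c["D"])[0].reshape(-1,2)
def save(n,im): cv2.imwrite(f"pics/{n}.png",cv2.cvtColor(im,cv2.COLOR_RGB2BGR))
E
python3 - <<'E'
from h import *
im=cv2.cvtColor(cv2.imread("pics/top0.png"),cv2.COLOR_BGR2RGB)
cr=cv2.resize(im[115:295,88:418],None,fx=2.4,fy=2.4,interpolation=cv2.INTER_CUBIC);save("topcrop",cr)
c=r.calibration("top")
print(np.round(p2w(c,[[203,204],[198,250],[255,243],[301,244],[250,193],[298,190],[282,131],[202,137],[115,238],[384,236]],[.028,.148,.131,.081,.111,.045,.082,.05,.015,.015]),3))
E
```

```text
[[ 0.581  0.109  0.028]
 [ 0.473  0.102  0.148]
 [ 0.488 -0.011  0.131]
 [ 0.488 -0.11   0.081]
 [ 0.594 -0.001  0.111]
 [ 0.611 -0.109  0.045]
 [ 0.738 -0.071  0.082]
 [ 0.735  0.112  0.05 ]
 [ 0.502  0.318  0.015]
 [ 0.507 -0.311  0.015]]
```

View pics/topcrop.png

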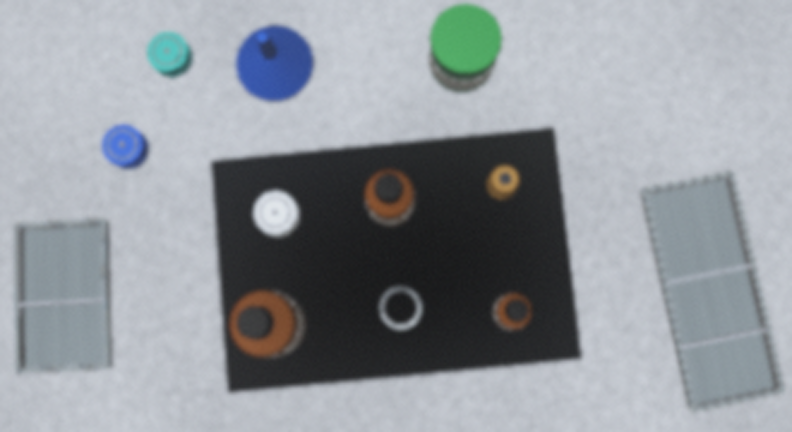

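Crop: the divider spacing puts the long tray's short end at the bottom (robot side) and its wide end at the top. In the short tray the smaller compartment is at the bottom. Caps in crop pixels: large (254,322), jar ring (400,308), small (517,310), filter (505,180), white cup (275,213), medium (389,188). Bottle sizes match their names.

```bash
python3 - <<'E'
from h import *
c=r.calibration("top")
def q(a): a=np.array(a,float); return (a+.5)/2.4-.5+[88,115]
print("cam",-c["R"].T@c["t"])
P=p2w(c,q([[254,322],[400,308],[517,310],[505,180],[275,213],[389,188]]),[.148,.121,.081,.045,.028,.111]);print(P.round(4))
for nm,co,L,ks in(("long",[[642,190],[730,174],[780,389],[691,409]],(.219,.09),dict(short=-.08,mid=-.019,wide=.058)),("short",[[17,226],[107,221],[111,369],[18,371]],(.143,.09),dict(small=-.0385,large=.0315))):
    W=p2w(c,q(co),.015)[:,:2];o=W.mean(0)
    ux=(W[0]+W[1]-W[2]-W[3])/2; print(nm,o.round(4),"len",np.linalg.norm(ux).round(4),np.linalg.norm((W[0]+W[3]-W[1]-W[2])/2).round(4),"yaw",np.arctan2(ux[1],ux[0]).round(4))
    u=ux/np.linalg.norm(ux)
    for k,v in ks.items():print(k,(o+u*v).round(4))
E
```

```text
cam [ 0.46073631 -0.0154062   0.96916288]
[[ 4.755e-01  1.108e-01  1.480e-01]
 [ 4.883e-01 -1.010e-02  1.210e-01]
 [ 4.878e-01 -1.144e-01  8.100e-02]
 [ 6.114e-01 -1.090e-01  4.500e-02]
 [ 5.821e-01  1.110e-01  2.800e-02]
 [ 5.936e-01 -3.000e-04  1.110e-01]]
long [ 0.5092 -0.3108] len 0.2143 0.0896 yaw 0.1906
short [ 0.4306 -0.326 ]
mid [ 0.4905 -0.3144]
wide [ 0.5661 -0.2998]
short [0.5016 0.3203] len 0.1433 0.092 yaw 0.0614
small [0.4632 0.3179]
large [0.5331 0.3222]
```

```bash
cat >> h.py <<'E'
def go(x,y,z,ang=None):
    "shift to TCP xyz; ang: world angle (deg, mod 180) of closing axis"
    s=r.get_state(); R=Ro.from_euler("xyz",s["ee_rot"]).as_matrix()
    d=R.T@(np.array([x,y,z])-s["position"])*1000
    cur=np.degrees(np.arctan2(R[1,1],R[0,1])); dz=0
    if ang is not None: dz=-np.radians((ang-cur+90)%180-90)
    print("t",round(s["t"],2),"pos",s["position"].round(4),"tilt",R[:2,2].round(4),"close",cur.round(1),"shift",d.round(1),"drz",round(dz,3),"q6",s["joint_positions"][5].round(2),"gap",s["finger_gap"].round(3),"gf",np.round(s["gripper_force"],1))
def wr(n):
    c=r.calibration("wrist"); im=r.camera("wrist"); save(n,im); np.save("pics/%s.npy"%n,c,allow_pickle=True); return c
E
python3 -c "
from h import *
go(.611,-.109,.2,140)"
```

```text
Traceback (most recent call last):
  File "h.py", line 19, in go
    print("t",round(s["t"],2),"pos",s["position"].round(4),"tilt",R[:2,2].round(4),"close",cur.round(1),"shift",d.round(1),"drz",round(dz,3),"q6",s["joint_positions"][5].round(2),"gap",s["finger_gap"].round(3),"gf",np.round(s["gripper_force"],1))
                                                                                                                                                                                         ^^^^^^^^^^^^^^^^^^^^^
AttributeError: 'float' object has no attribute 'round'
```

```bash
sed -i 's/s\["finger_gap"\].round(3)/round(s["finger_gap"],3)/' h.py
python3 -c "
from h import *
go(.611,-.109,.2,140)"
```

```text
t 0.1 pos [ 0.194  -0.5936  0.2466] tilt [-0.0007  0.0018] close 108.1 shift [-546.9  331.1   47.2] drz -0.557 q6 -0.26 gap 0.999 gf 0.0
```

Emit:
{"op": "apply_moves", "data": {
  "gripper": [1,1,1,1,1,1,1,1,1,1,1,1],
  "xyz": [
    [-547,331,47],
    [-547,331,47],
    [-547,331,47],
    [-547,331,47],
    [-547,331,47],
    [-547,331,47],
    [-547,331,47],
    [-547,331,47],
    [-547,331,47],
    [-547,331,47],
    [-547,331,47],
    [-547,331,47]
  ],
  "dr": [
    [0,0,-0.557],
    [0,0,-0.557],
    [0,0,-0.557],
    [0,0,-0.557],
    [0,0,-0.557],
    [0,0,-0.557],
    [0,0,-0.557],
    [0,0,-0.557],
    [0,0,-0.557],
    [0,0,-0.557],
    [0,0,-0.557],
    [0,0,-0.557]
  ]
}}

```text
t: 1.6
position: [0.6112, -0.1089, 0.1996]
ee_rot: [3.14, -0.001, -2.267]
force: [0.6, -0.5, -0.5]
finger_gap: 1.001
gripper_force: 0.0
```

```bash
python3 -c "
from h import *
go(.611,-.109,.2,140)
c=wr('w1'); print(c['fovy'],c['D'],-c['R'].T@c['t'])
print(w2p(c,[[.611,-.109,.045],[.4878,-.1144,.081],[.5936,0,.111]]).round(1))
"
```

```text
t 1.6 pos [ 0.6112 -0.1089  0.1996] tilt [-0.0019  0.    ] close 140.1 shift [ 0.2  0.1 -0.4] drz 0.002 q6 -0.78 gap 1.001 gf 0.0
65.71060057773573 [-0.02690535  0.          0.          0.          0.        ] [ 0.56325681 -0.16498847  0.33678901]
[[250.4 184.6]
 [360.5  97.4]
 [346.2 283.9]]
```

View pics/w1.png

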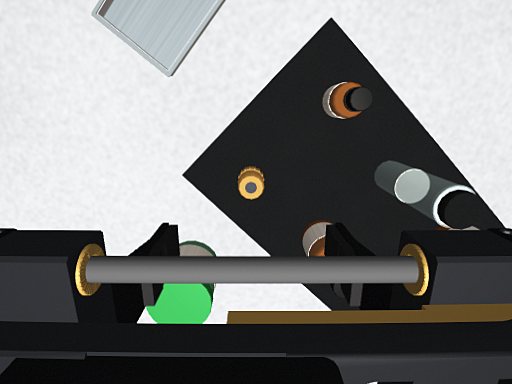

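Wrist view: filter top (251,187) against a prediction of (250,185), small cap (358,99) against (360,97). Positions agree to about 2 mm, and the gripper's wide body lies along the closing axis. I'll descend and grip.

```bash
python3 -c "
from h import *
c=np.load('pics/w1.npy',allow_pickle=True).item()
print(p2w(c,[[251,187],[358,99]],[.045,.081]).round(4))
p=p2w(c,[[251,187]],.045)[0]
go(p[0],p[1],.04,140)
"
```

```text
[[ 0.6122 -0.1067  0.045 ]
 [ 0.4901 -0.1147  0.081 ]]
t 1.65 pos [ 0.6106 -0.1098  0.2   ] tilt [-0.0016 -0.    ] close 140.0 shift [ -3.6   0.6 160. ] drz 0.0 q6 -0.78 gap 0.998 gf 0.0
```

Emit:
{"op": "apply_moves", "data": {
  "gripper": [1,1,1,1,1,0,0,0,0,0,0],
  "xyz": [
    [-2,0,60],
    [-2,0,110],
    [-2,0,140],
    [-2,0,160],
    [-2,0,160],
    [-2,0,160],
    [-2,0,160],
    [-2,0,160],
    [-2,0,160],
    [-2,0,160],
    [-2,0,160]
  ],
  "dr": [
    [0,0,0],
    [0,0,0],
    [0,0,0],
    [0,0,0],
    [0,0,0],
    [0,0,0],
    [0,0,0],
    [0,0,0],
    [0,0,0],
    [0,0,0],
    [0,0,0]
  ]
}}

```text
t: 3.02
position: [0.6126, -0.1079, 0.0405]
ee_rot: [3.142, -0.0, -2.269]
force: [-1.2, -0.3, -0.3]
finger_gap: 0.401
gripper_force: 0.0
```

```bash
python3 -c "
from h import *
go(.4306,-.326,.14,100.9)
"
```

```text
t 3.02 pos [ 0.6126 -0.1079  0.0405] tilt [-0.0001 -0.    ] close 140.0 shift [284.   -0.7 -99.5] drz 0.683 q6 -0.78 gap 0.401 gf 0.0
```

Emit:
{"op": "apply_moves", "data": {
  "gripper": [0,0,0,0,0,0,0,0,0,0,0,0],
  "xyz": [
    [0,0,0],
    [0,0,0],
    [0,0,0],
    [0,0,0],
    [0,0,-30],
    [0,0,-70],
    [0,0,-100],
    [60,0,-100],
    [120,0,-100],
    [180,0,-100],
    [240,0,-100],
    [284,-1,-100]
  ],
  "dr": [
    [0,0,0],
    [0,0,0],
    [0,0,0],
    [0,0,0],
    [0,0,0],
    [0,0,0],
    [0,0,0.1],
    [0,0,0.25],
    [0,0,0.4],
    [0,0,0.55],
    [0,0,0.683],
    [0,0,0.683]
  ]
}}

```text
t: 4.53
position: [0.4285, -0.3275, 0.1404]
ee_rot: [3.141, -0.001, -2.954]
force: [0.1, 0.2, -0.2]
finger_gap: 0.31
gripper_force: 30.0
```

```bash
python3 -c "
from h import *
go(.4306,-.326,.0405,100.9)
c=wr('w2')
print(w2p(c,[[.4306,-.326,.015],[.4905,-.3144,.015],[.5661,-.2998,.015]]).round(1))
"
```

```text
t 4.53 pos [ 0.4285 -0.3275  0.1404] tilt [-0.0009  0.0006] close 100.8 shift [-2.4  1.  99.9] drz -0.002 q6 -1.03 gap 0.31 gf 30.0
[[251.3 195.9]
 [251.6 255.8]
 [251.9 321.8]]
```

View pics/w2.png

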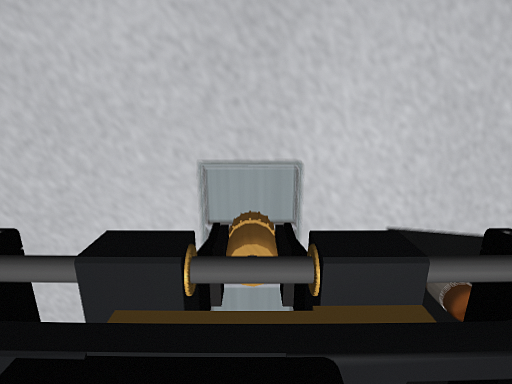

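Filter held. Compartment outer edge at v≈161 (u 198–303), divider at v≈223.

```bash
python3 -c "
from h import *
c=np.load('pics/w2.npy',allow_pickle=True).item()
W=p2w(c,[[198.5,160.5],[302.5,160.5],[251,223]],.015);print(W.round(4))
e=(W[0]+W[1])/2;print(np.linalg.norm(W[0]-W[1]),np.linalg.norm(e-W[2]))
a=np.radians(10.9);u=np.array([np.cos(a),np.sin(a)])
for d in(.0295,.0905,.1675):print((e[:2]+u*d).round(4))
p=e[:2]+u*.031
go(p[0],p[1],.0405,100.9)
"
```

```text
[[ 0.407  -0.3783  0.015 ]
 [ 0.3898 -0.2872  0.015 ]
 [ 0.4569 -0.3213  0.015 ]]
0.09266922044320942 0.05954777288798616
[ 0.4274 -0.3272]
[ 0.4873 -0.3157]
[ 0.5629 -0.3011]
t 4.58 pos [ 0.4257 -0.3296  0.1402] tilt [-0.0032  0.0008] close 100.6 shift [-3.9  2.  99.7] drz -0.005 q6 -1.03 gap 0.313 gf 30.0
```

Emit:
{"op": "apply_moves", "data": {
  "gripper": [0,0,0,0,0,0,0.5,0.5,0.5,0.5,0.5,0.5],
  "xyz": [
    [-1,1,50],
    [-1,1,80],
    [-1,1,92],
    [-1,1,97],
    [-1,1,99],
    [-1,1,99.5],
    [-1,1,99.5],
    [-1,1,99.5],
    [-1,1,99.5],
    [-1,1,70],
    [-1,1,20],
    [-1,1,-40]
  ],
  "dr": [
    [0,0,0],
    [0,0,0],
    [0,0,0],
    [0,0,0],
    [0,0,0],
    [0,0,0],
    [0,0,0],
    [0,0,0],
    [0,0,0],
    [0,0,0],
    [0,0,0],
    [0,0,0]
  ]
}}

```text
t: 6.08
position: [0.4309, -0.3248, 0.1813]
ee_rot: [3.14, -0.002, -2.952]
force: [1.1, -0.3, 0.0]
finger_gap: 0.502
gripper_force: 0.0
```

```bash
python3 -c "
from h import *
go(.4883,-.0101,.22,55)
c=wr('w3')
"
```

```text
t 6.08 pos [ 0.4309 -0.3248  0.1813] tilt [-0.0023  0.0009] close 100.9 shift [-115.6  298.3  -38.5] drz 0.801 q6 -1.04 gap 0.502 gf 0.0
```

View pics/w3.png

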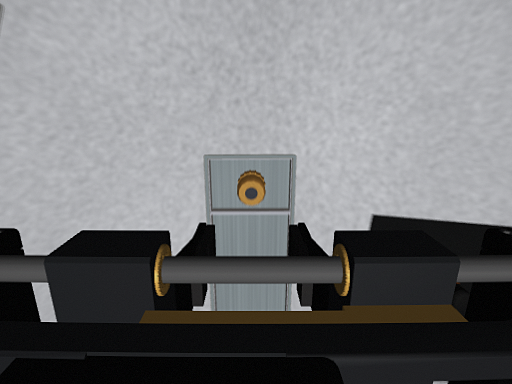

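The filter stands upright and centred in the short end compartment at (251,190). Next the test jar, gripped high so the gripper body clears everything.

```bash
python3 -c "
from h import *
go(.4885,-.0102,.2,100.9)
"
```

```text
t 6.12 pos [ 0.4352 -0.3276  0.1911] tilt [ 0.0128 -0.0086] close 101.0 shift [-113.   301.2  -11. ] drz 0.002 q6 -1.04 gap 0.497 gf 0.0
```

Emit:
{"op": "apply_moves", "data": {
  "gripper": [1,1,1,1,1,1,1,1],
  "xyz": [
    [-20,50,-19],
    [-42,108,-19],
    [-64,165,-19],
    [-86,220,-19],
    [-105,267,-19],
    [-114,290,-19],
    [-117,299,-19],
    [-117,299,-19]
  ],
  "dr": [
    [0,0,0],
    [0,0,0],
    [0,0,0],
    [0,0,0],
    [0,0,0],
    [0,0,0],
    [0,0,0],
    [0,0,0]
  ]
}}

```text
t: 7.12
position: [0.49, -0.0094, 0.1994]
ee_rot: [-3.142, -0.0, -2.951]
force: [0.3, 0.2, -0.5]
finger_gap: 0.999
gripper_force: 0.0
```

```bash
python3 -c "
from h import *
go(.4885,-.0102,.106,100.9)
c=wr('w4')
print(w2p(c,[[.4885,-.0102,.131],[.4885,-.0102,.003]]))
go(.4885,-.0102,.106,100.9)
"
```

```text
t 7.12 pos [ 0.49   -0.0094  0.1994] tilt [-0.0003 -0.0001] close 100.9 shift [ 1.6 -0.5 93.4] drz 0.0 q6 -1.69 gap 0.999 gf 0.0
[[249.22281145 212.65120592]
 [250.07310857 175.13161307]]
t 7.17 pos [ 0.4898 -0.0099  0.1994] tilt [-0.0004 -0.0001] close 100.8 shift [ 1.3 -0.  93.4] drz -0.001 q6 -1.69 gap 1.002 gf 0.0
```

View pics/w4.png

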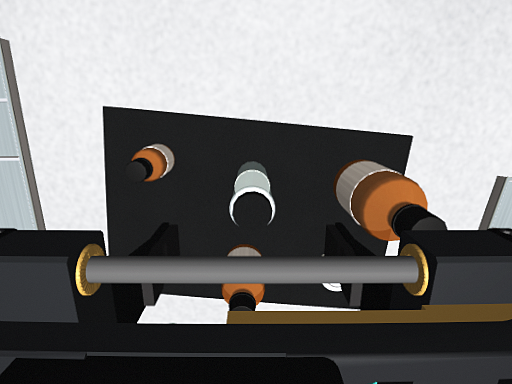

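Stopper at (252,210), within 3 px of the prediction, so the approach is good. Large bottle cap at (425,230), clear of the body's path.

Emit:
{"op": "apply_moves", "data": {
  "gripper": [1,1,1,1,0,0,0,0,0,0,0,0],
  "xyz": [
    [0,2,40],
    [0,2,75],
    [0,2,92],
    [0,2,93],
    [0,2,93],
    [0,2,93],
    [0,2,93],
    [0,2,93],
    [0,2,93],
    [0,2,93],
    [0,2,93],
    [0,2,93]
  ],
  "dr": [
    [0,0,0],
    [0,0,0],
    [0,0,0],
    [0,0,0],
    [0,0,0],
    [0,0,0],
    [0,0,0],
    [0,0,0],
    [0,0,0],
    [0,0,0],
    [0,0,0],
    [0,0,0]
  ]
}}

```text
t: 8.68
position: [0.4897, -0.0074, 0.1065]
ee_rot: [3.142, -0.0, -2.952]
force: [-0.7, -0.1, 0.1]
finger_gap: 0.381
gripper_force: 29.9
```

```bash
python3 -c "
from h import *
go(.488,-.3157,.206,100.9)
"
```

```text
t 8.68 pos [ 0.4897 -0.0074  0.1065] tilt [-0.0001 -0.    ] close 100.9 shift [  59.8 -302.4  -99.5] drz -0.0 q6 -1.7 gap 0.381 gf 29.9
```

Emit:
{"op": "apply_moves", "data": {
  "gripper": [0,0,0,0,0,0,0,0,0,0,0,0],
  "xyz": [
    [0,0,-20],
    [0,0,-60],
    [0,0,-95],
    [2,-10,-110],
    [10,-50,-110],
    [20,-100,-110],
    [30,-155,-110],
    [41,-210,-110],
    [51,-260,-110],
    [57,-289,-110],
    [60,-302,-110],
    [60,-302,-110]
  ],
  "dr": [
    [0,0,0],
    [0,0,0],
    [0,0,0],
    [0,0,0],
    [0,0,0],
    [0,0,0],
    [0,0,0],
    [0,0,0],
    [0,0,0],
    [0,0,0],
    [0,0,0],
    [0,0,0]
  ]
}}

```text
t: 10.18
position: [0.4875, -0.3155, 0.216]
ee_rot: [3.141, -0.001, -2.953]
force: [0.7, -0.1, -1.7]
finger_gap: 0.383
gripper_force: 29.9
```

```bash
python3 -c "
from h import *
go(.488,-.3157,.1065,100.9)
c=wr('w5')
go(.488,-.3157,.1065,100.9)
save('side5',cv2.resize(r.camera('side')[150:384,100:412],None,fx=2.4,fy=2.4))
"
```

```text
t 10.18 pos [ 0.4875 -0.3155  0.216 ] tilt [-0.0008  0.0006] close 100.8 shift [ -0.6  -0.4 109.5] drz -0.002 q6 -1.09 gap 0.383 gf 29.9
t 10.22 pos [ 0.4875 -0.3148  0.2162] tilt [-0.0007  0.0007] close 100.9 shift [ -0.4  -1.1 109.7] drz -0.001 q6 -1.09 gap 0.386 gf 29.9
```

View pics/w5.png

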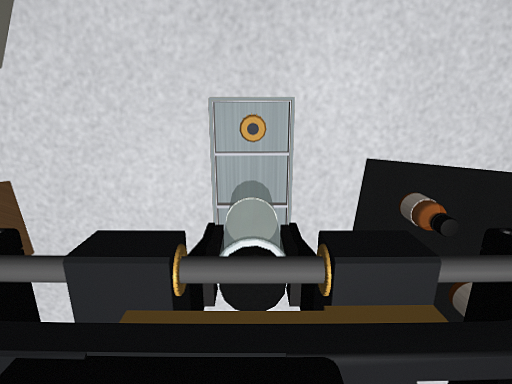

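Jar held, hanging over the middle compartment; dividers at v≈153 and 206.

```bash
python3 -c "
from h import *
c=np.load('pics/w5.npy',allow_pickle=True).item()
W=p2w(c,[[252,153.5],[252,206],[252,97.5],[209,97.5],[294.5,97.5]],.015);print(W.round(4),(W[0]+W[1])/2)
"
```

```text
[[ 0.4617 -0.3185  0.015 ]
 [ 0.5235 -0.3067  0.015 ]
 [ 0.4017 -0.3299  0.015 ]
 [ 0.4104 -0.3758  0.015 ]
 [ 0.393  -0.2845  0.015 ]] [ 0.49258988 -0.31258187  0.015     ]
```

Emit:
{"op": "apply_moves", "data": {
  "gripper": [0,0,0,0,0,0,0,0.6,0.6,0.6,0.6,0.6],
  "xyz": [
    [-2,0,40],
    [-2,0,75],
    [-2,0,95],
    [-2,0,104],
    [-2,0,107.5],
    [-2,0,109],
    [-2,0,109.5],
    [-2,0,109.5],
    [-2,0,109.5],
    [-2,0,109.5],
    [-2,0,80],
    [-2,0,30]
  ],
  "dr": [
    [0,0,0],
    [0,0,0],
    [0,0,0],
    [0,0,0],
    [0,0,0],
    [0,0,0],
    [0,0,0],
    [0,0,0],
    [0,0,0],
    [0,0,0],
    [0,0,0],
    [0,0,0]
  ]
}}

```text
t: 11.78
position: [0.4886, -0.3145, 0.1856]
ee_rot: [3.139, -0.004, -2.952]
force: [1.2, 0.6, 0.2]
finger_gap: 0.598
gripper_force: 0.0
```

```bash
python3 -c "
from h import *
save('side6',cv2.resize(r.camera('side')[150:384,100:412],None,fx=2.4,fy=2.4))
go(.4755,.1108,.22,100.9)
"
```

```text
t 11.82 pos [ 0.4926 -0.3168  0.1949] tilt [ 0.0096 -0.0064] close 101.0 shift [-64.9 422.8 -28. ] drz 0.001 q6 -1.09 gap 0.598 gf 0.0
```

View pics/side6.png

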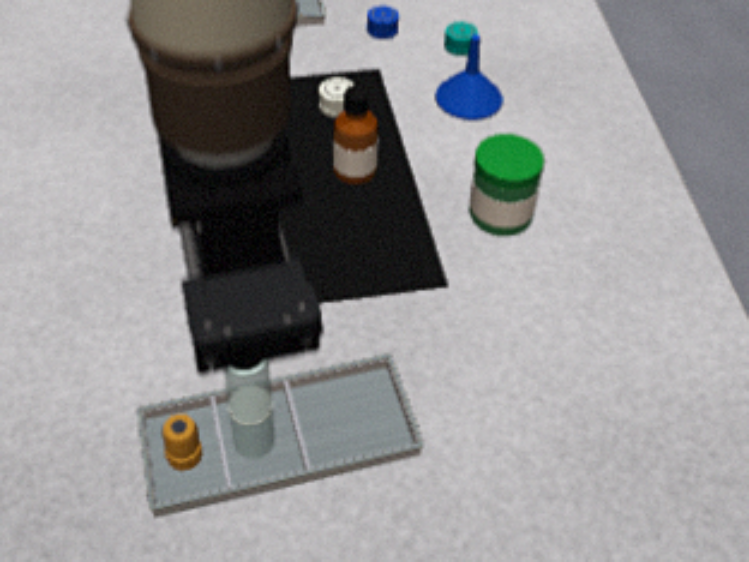

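Filter and jar both stand upright in their compartments, and the medium bottle, green jar and funnel are undisturbed. Next is the large bottle.

Emit:
{"op": "apply_moves", "data": {
  "gripper": [0.6,1,1,1,1,1,1,1,1,1,1,1],
  "xyz": [
    [0,0,-23],
    [-5,30,-23],
    [-12,80,-23],
    [-21,135,-23],
    [-30,190,-23],
    [-39,245,-23],
    [-48,300,-23],
    [-56,355,-23],
    [-62,395,-23],
    [-65,415,-23],
    [-66,421,-23],
    [-66,421,-23]
  ],
  "dr": [
    [0,0,0],
    [0,0,0],
    [0,0,0],
    [0,0,0],
    [0,0,0],
    [0,0,0],
    [0,0,0],
    [0,0,0],
    [0,0,0],
    [0,0,0],
    [0,0,0],
    [0,0,0]
  ]
}}

```text
t: 13.32
position: [0.4751, 0.1108, 0.2095]
ee_rot: [-3.142, -0.0, -2.952]
force: [-0.3, -0.6, -0.2]
finger_gap: 1.002
gripper_force: 0.0
```

```bash
python3 -c "
from h import *
c=wr('w7')
go(.4755,.1108,.142,100.9)
print(w2p(c,[[.4755,.1108,.148]]))
save('w7c',cv2.resize(r.camera('wrist')[100:330,60:450],None,fx=2,fy=2))
"
```

```text
t 13.38 pos [0.4751 0.1104 0.2095] tilt [-0.0002 -0.0002] close 100.8 shift [-0.5  0.3 67.5] drz -0.001 q6 -1.94 gap 0.999 gf 0.0
[[249.77412536 218.5320868 ]]
```

View pics/w7c.png

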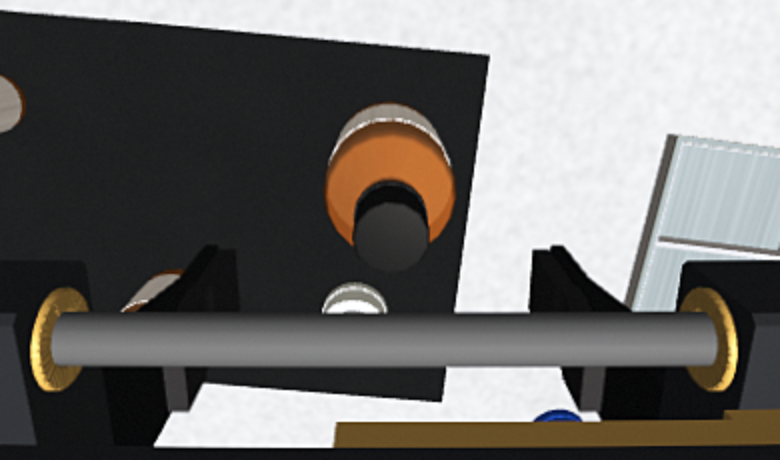

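Cap top at crop (392,235), i.e. (256,217.5), about 3 mm right of the finger mid-line, so I'll shift 3 mm in +y.

Emit:
{"op": "apply_moves", "data": {
  "gripper": [1,1,1,1,0,0,0,0,0,0,0,0],
  "xyz": [
    [0,3,30],
    [0,3,55],
    [0,3,66],
    [0,3,67],
    [0,3,67],
    [0,3,67],
    [0,3,67],
    [0,3,67],
    [0,3,67],
    [0,3,67],
    [0,3,67],
    [0,3,67]
  ],
  "dr": [
    [0,0,0],
    [0,0,0],
    [0,0,0],
    [0,0,0],
    [0,0,0],
    [0,0,0],
    [0,0,0],
    [0,0,0],
    [0,0,0],
    [0,0,0],
    [0,0,0],
    [0,0,0]
  ]
}}

```text
t: 14.92
position: [0.4745, 0.1138, 0.1425]
ee_rot: [-3.141, -0.0, -2.952]
force: [0.3, -0.6, 0.6]
finger_gap: 0.312
gripper_force: 30.0
```

```bash
python3 -c "
from h import *
go(.565,-.3,.2,100.9)
"
```

```text
t 14.93 pos [0.4745 0.1138 0.1425] tilt [-0.0001 -0.0002] close 100.9 shift [ -10.8 -423.4  -57.4] drz -0.0 q6 -1.95 gap 0.312 gf 30.0
```

Emit:
{"op": "apply_moves", "data": {
  "gripper": [0,0,0,0,0,0,0,0,0,0,0,0],
  "xyz": [
    [0,0,-15],
    [0,0,-50],
    [0,0,-85],
    [0,-10,-100],
    [-1,-45,-100],
    [-2,-95,-100],
    [-4,-150,-100],
    [-6,-210,-100],
    [-8,-265,-100],
    [-10,-320,-100],
    [-11,-370,-100],
    [-12,-405,-100]
  ],
  "dr": [
    [0,0,0],
    [0,0,0],
    [0,0,0],
    [0,0,0],
    [0,0,0],
    [0,0,0],
    [0,0,0],
    [0,0,0],
    [0,0,0],
    [0,0,0],
    [0,0,0],
    [0,0,0]
  ]
}}

```text
t: 16.42
position: [0.5618, -0.284, 0.2402]
ee_rot: [3.139, -0.003, -2.954]
force: [0.5, 0.2, -1.8]
finger_gap: 0.312
gripper_force: 30.0
```

Emit:
{"op": "apply_moves", "data": {
  "gripper": [0,0,0],
  "xyz": [
    [0,-14,0],
    [0,-18,0],
    [0,-18,0]
  ],
  "dr": [
    [0,0,0],
    [0,0,0],
    [0,0,0]
  ]
}}

```text
t: 16.8
position: [0.5658, -0.2985, 0.2421]
ee_rot: [3.141, -0.001, -2.951]
force: [-0.7, 0.3, -2.2]
finger_gap: 0.314
gripper_force: 30.0
```

```bash
python3 -c "
from h import *
c=wr('w8')
go(.566,-.2995,.1425,100.9)
go(.566,-.2995,.1425,100.9)
print(w2p(c,[[.5345,-.3056,.015]]))
a=r.camera('side')[150:384,90:330]
save('both8',np.hstack([cv2.resize(r.camera('wrist')[60:320,150:400],(400,416)),cv2.resize(a,(400,390))[:390] if 0 else cv2.resize(a,(400,416))]))
"
```

```text
t 16.85 pos [ 0.5659 -0.2982  0.2424] tilt [-0.0004  0.0006] close 100.9 shift [ 0.1 -1.3 99.9] drz 0.001 q6 -1.15 gap 0.31 gf 30.0
t 16.85 pos [ 0.5659 -0.2982  0.2424] tilt [-0.0004  0.0006] close 100.9 shift [ 0.1 -1.3 99.9] drz 0.001 q6 -1.15 gap 0.31 gf 30.0
[[249.53691553 145.31594242]]
```

View pics/both8.png

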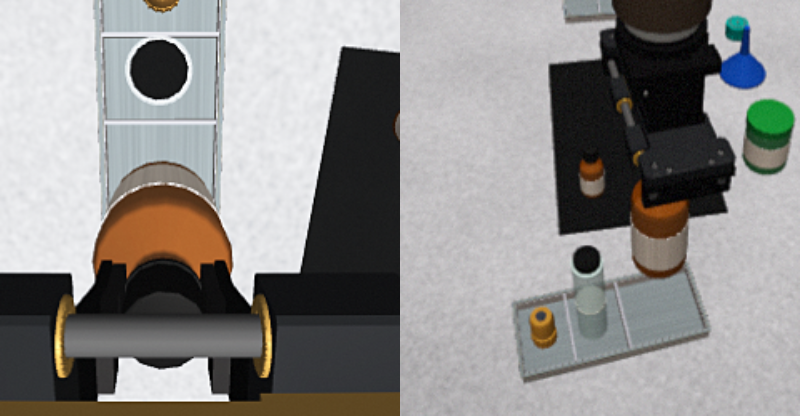

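Divider at v≈135.6 agrees to about 2 mm and the bottle is lined up with the compartment. I'll lower it.

Emit:
{"op": "apply_moves", "data": {
  "gripper": [0,0,0,0,0,0,0,0.6,0.6,0.6,0.6,0.6],
  "xyz": [
    [-1,-1,30],
    [-1,-1,62],
    [-1,-1,84],
    [-1,-1,94],
    [-1,-1,98],
    [-1,-1,99.5],
    [-1,-1,100],
    [-1,-1,100],
    [-1,-1,100],
    [-1,-1,100],
    [-1,-1,75],
    [-1,-1,40]
  ],
  "dr": [
    [0,0,0],
    [0,0,0],
    [0,0,0],
    [0,0,0],
    [0,0,0],
    [0,0,0],
    [0,0,0],
    [0,0,0],
    [0,0,0],
    [0,0,0],
    [0,0,0],
    [0,0,0]
  ]
}}

```text
t: 18.45
position: [0.5668, -0.2999, 0.2023]
ee_rot: [3.141, -0.002, -2.952]
force: [0.9, 0.6, 0.1]
finger_gap: 0.594
gripper_force: 0.0
```

```bash
python3 -c "
from h import *
go(.49,-.1147,.2,100.9)
"
```

```text
t 18.45 pos [ 0.5668 -0.2999  0.2023] tilt [-0.0025  0.0006] close 100.9 shift [ 40.4 196.4   2.6] drz -0.0 q6 -1.15 gap 0.594 gf 0.0
```

Emit:
{"op": "apply_moves", "data": {
  "gripper": [0.6,1,1,1,1,1,1,1,1,1,1,1],
  "xyz": [
    [5,25,0],
    [15,75,0],
    [27,130,0],
    [36,172,0],
    [40,190,0],
    [41,196,0],
    [41,196,40],
    [41,196,90],
    [41,196,135],
    [41,196,155],
    [41,196,160],
    [41,196,160]
  ],
  "dr": [
    [0,0,0],
    [0,0,0],
    [0,0,0],
    [0,0,0],
    [0,0,0],
    [0,0,0],
    [0,0,0],
    [0,0,0],
    [0,0,0],
    [0,0,0],
    [0,0,0],
    [0,0,0]
  ]
}}

```text
t: 19.95
position: [0.4908, -0.1158, 0.0427]
ee_rot: [-3.141, 0.0, -2.952]
force: [-0.2, -0.3, 0.9]
finger_gap: 0.999
gripper_force: 0.0
```

Emit:
{"op": "apply_moves", "data": {
  "gripper": [0,0,0,0,0,0,0,0],
  "xyz": [
    [0,0,0],
    [0,0,0],
    [0,0,0],
    [0,0,0],
    [0,0,0],
    [0,0,0],
    [0,0,0],
    [0,0,0]
  ],
  "dr": [
    [0,0,0],
    [0,0,0],
    [0,0,0],
    [0,0,0],
    [0,0,0],
    [0,0,0],
    [0,0,0],
    [0,0,0]
  ]
}}

```text
t: 20.95
position: [0.4901, -0.1152, 0.0425]
ee_rot: [3.142, -0.0, -2.952]
force: [-0.0, 0.6, 0.9]
finger_gap: 0.371
gripper_force: 30.0
```

```bash
python3 -c "
from h import *
go(.463,.318,.142,93.5)
"
```

```text
t 20.95 pos [ 0.4901 -0.1152  0.0425] tilt [-0.0001  0.    ] close 100.9 shift [-55.1 430.6 -99.4] drz 0.129 q6 -1.47 gap 0.371 gf 30.0
```

Emit:
{"op": "apply_moves", "data": {
  "gripper": [0,0,0,0,0,0,0,0,0,0,0,0],
  "xyz": [
    [0,0,-15],
    [0,0,-50],
    [0,0,-85],
    [-1,10,-100],
    [-6,45,-100],
    [-12,95,-100],
    [-19,150,-100],
    [-27,210,-100],
    [-35,270,-100],
    [-42,330,-100],
    [-49,380,-100],
    [-53,415,-100]
  ],
  "dr": [
    [0,0,0],
    [0,0,0],
    [0,0,0],
    [0,0,0],
    [0,0,0.03],
    [0,0,0.06],
    [0,0,0.09],
    [0,0,0.129],
    [0,0,0.129],
    [0,0,0.129],
    [0,0,0.129],
    [0,0,0.129]
  ]
}}

```text
t: 22.45
position: [0.4626, 0.3048, 0.1421]
ee_rot: [-3.141, -0.001, -3.079]
force: [0.3, 0.2, 0.9]
finger_gap: 0.372
gripper_force: 30.0
```

Emit:
{"op": "apply_moves", "data": {
  "gripper": [0,0,0],
  "xyz": [
    [0,13,0],
    [0,16,0],
    [0,16,0]
  ],
  "dr": [
    [0,0,0],
    [0,0,0],
    [0,0,0]
  ]
}}

```text
t: 22.82
position: [0.4626, 0.3173, 0.1424]
ee_rot: [-3.141, -0.001, -3.082]
force: [-0.1, -0.3, 1.0]
finger_gap: 0.369
gripper_force: 30.0
```

```bash
python3 -c "
from h import *
c=wr('w9')
go(.463,.318,.0425,93.5)
print(w2p(c,[[.463,.318,.015]]))
a=r.camera('top')[165:295,60:260]
save('both9',np.hstack([cv2.resize(r.camera('wrist')[100:330,150:380],(400,400)),cv2.resize(a,(400,400))]))
"
```

```text
t 22.88 pos [0.4627 0.3171 0.1424] tilt [-0.0006 -0.0006] close 93.4 shift [-0.4  0.9 99.9] drz -0.001 q6 -2.4 gap 0.37 gf 30.0
[[251.12930087 193.56413485]]
```

View pics/both9.png

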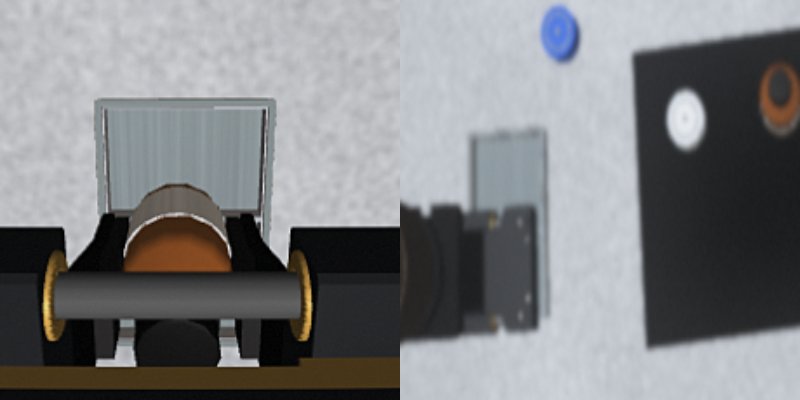

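```bash
python3 -c "
from h import *
c=np.load('pics/w9.npy',allow_pickle=True).item()
W=p2w(c,[[205.2,156.9],[308.1,156.9],[256.5,223]],.015);print(W.round(4),np.linalg.norm(W[0]-W[1]))
e=(W[0]+W[1])/2;print(e,e[:2]+.033*np.array([np.cos(.0614),np.sin(.0614)]),e[:2]+.103*np.array([np.cos(.0614),np.sin(.0614)]))
"
```

```text
[[0.4314 0.275  0.015 ]
 [0.4259 0.3669 0.015 ]
 [0.4918 0.3248 0.015 ]] 0.09208618176950199
[0.42865218 0.32093152 0.015     ] [0.46159    0.32295644] [0.53145809 0.32725174]
```

Tray edge at v≈157, spanning u 205–308. The compartment centre comes out about 2–3 mm further in +y, so I'll lower with a 3 mm shift.

Emit:
{"op": "apply_moves", "data": {
  "gripper": [0,0,0,0,0,0,0,0.55,0.55,0.55,0.55,0.55],
  "xyz": [
    [0,3,40],
    [0,3,72],
    [0,3,90],
    [0,3,96],
    [0,3,98.5],
    [0,3,99.5],
    [0,3,99.7],
    [0,3,99.7],
    [0,3,99.7],
    [0,3,99.7],
    [0,3,70],
    [0,3,20]
  ],
  "dr": [
    [0,0,0],
    [0,0,0],
    [0,0,0],
    [0,0,0],
    [0,0,0],
    [0,0,0],
    [0,0,0],
    [0,0,0],
    [0,0,0],
    [0,0,0],
    [0,0,0],
    [0,0,0]
  ]
}}

```text
t: 24.48
position: [0.4618, 0.3203, 0.1217]
ee_rot: [-3.138, -0.004, -3.081]
force: [0.4, 0.6, 0.1]
finger_gap: 0.547
gripper_force: 0.0
```

Emit:
{"op": "apply_moves", "data": {
  "gripper": [0.55,0.55,0.55],
  "xyz": [
    [0,0,-40],
    [0,0,-60],
    [0,0,-60]
  ],
  "dr": [
    [0,0,0],
    [0,0,0],
    [0,0,0]
  ]
}}

```text
t: 24.85
position: [0.4632, 0.3219, 0.1843]
ee_rot: [3.138, 0.003, -3.081]
force: [-0.9, -1.1, -0.5]
finger_gap: 0.553
gripper_force: 0.0
```

```bash
python3 -c "
from h import *
c=wr('w10')
go(.582,.111,.15,93.5)
"
```

```text
t 24.9 pos [0.4625 0.3212 0.1826] tilt [0.0002 0.0009] close 93.5 shift [-106.6 -217.1   32.4] drz -0.001 q6 -2.4 gap 0.55 gf 0.0
```

View pics/w10.png

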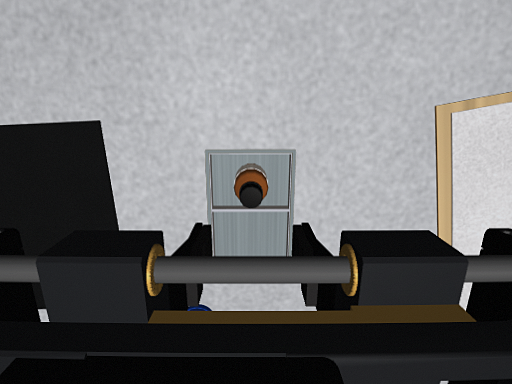

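The small bottle stands upright in the smaller compartment at (251,190). Next is the white cup, with the closing axis turned to world x so the wide body stays clear of the medium bottle.

Emit:
{"op": "apply_moves", "data": {
  "gripper": [0.55,1,1,1,1,1,1,1,1,1,1,1],
  "xyz": [
    [-8,-15,0],
    [-22,-45,0],
    [-40,-80,0],
    [-57,-115,10],
    [-73,-150,20],
    [-88,-180,30],
    [-100,-205,30],
    [-106,-217,30],
    [-106,-217,30],
    [-106,-217,30],
    [-106,-217,30],
    [-106,-217,30]
  ],
  "dr": [
    [0,0,-0.1],
    [0,0,-0.25],
    [0,0,-0.42],
    [0,0,-0.6],
    [0,0,-0.78],
    [0,0,-0.96],
    [0,0,-1.14],
    [0,0,-1.31],
    [0,0,-1.45],
    [0,0,-1.51],
    [0,0,-1.51],
    [0,0,-1.51]
  ]
}}

```text
t: 26.4
position: [0.5812, 0.111, 0.1515]
ee_rot: [3.14, -0.001, -1.572]
force: [-0.4, 0.6, -0.6]
finger_gap: 1.001
gripper_force: 0.0
```

```bash
python3 -c "
from h import *
c=wr('w11')
go(.582,.111,.0415,180)
print(w2p(c,[[.582,.111,.028],[.594,0,.111]]).round(1))
im=r.camera('wrist'); save('w11c',cv2.resize(im[60:330,100:450],None,fx=2.2,fy=2.2))
"
```

```text
t 26.45 pos [0.5813 0.111  0.1518] tilt [-0.0012 -0.0005] close 180.0 shift [ -0.   -0.8 110.3] drz -0.001 q6 -0.46 gap 0.999 gf 0.0
[[250.1 192.6]
 [227.1  37.9]]
```

View pics/w11c.png

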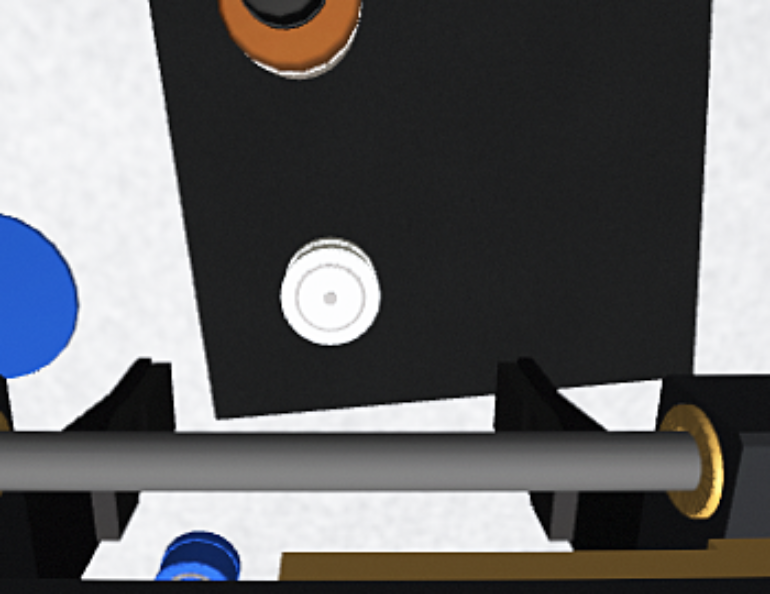

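White cup at crop (330,297), i.e. (250,195), within 2 px of the prediction. It is the white, lidded cup on the mat (the blue one is off it), so I'll grip it.

Emit:
{"op": "apply_moves", "data": {
  "gripper": [1,1,1,1,1,0,0,0,0,0,0,0],
  "xyz": [
    [-2,-2,40],
    [-2,-2,80],
    [-2,-2,103],
    [-2,-2,110],
    [-2,-2,110],
    [-2,-2,110],
    [-2,-2,110],
    [-2,-2,110],
    [-2,-2,110],
    [-2,-2,110],
    [-2,-2,110],
    [-2,-2,110]
  ],
  "dr": [
    [0,0,0],
    [0,0,0],
    [0,0,0],
    [0,0,0],
    [0,0,0],
    [0,0,0],
    [0,0,0],
    [0,0,0],
    [0,0,0],
    [0,0,0],
    [0,0,0],
    [0,0,0]
  ]
}}

```text
t: 28.0
position: [0.5836, 0.1131, 0.0426]
ee_rot: [3.142, -0.0, -1.571]
force: [0.5, -0.4, 0.8]
finger_gap: 0.449
gripper_force: 30.0
```

```bash
python3 -c "
from h import *
go(.5325,.3245,.1415,93.5)
"
```

```text
t 28.0 pos [0.5836 0.1131 0.0426] tilt [-0.0001 -0.0001] close -180.0 shift [-211.4   51.1  -98.9] drz 1.51 q6 -0.46 gap 0.449 gf 30.0
```

Emit:
{"op": "apply_moves", "data": {
  "gripper": [0,0,0,0,0,0,0,0,0,0,0,0],
  "xyz": [
    [0,0,-15],
    [0,0,-50],
    [0,0,-85],
    [-12,3,-99],
    [-40,10,-99],
    [-75,18,-99],
    [-110,27,-99],
    [-145,35,-99],
    [-175,42,-99],
    [-198,48,-99],
    [-209,51,-99],
    [-211,51,-99]
  ],
  "dr": [
    [0,0,0],
    [0,0,0],
    [0,0,0.1],
    [0,0,0.25],
    [0,0,0.42],
    [0,0,0.6],
    [0,0,0.78],
    [0,0,0.96],
    [0,0,1.14],
    [0,0,1.31],
    [0,0,1.45],
    [0,0,1.51]
  ]
}}

```text
t: 29.5
position: [0.5325, 0.3251, 0.1426]
ee_rot: [3.141, 0.001, -3.082]
force: [-0.3, 0.4, -0.6]
finger_gap: 0.444
gripper_force: 30.0
```

Emit:
{"op": "apply_moves", "data": {
  "gripper": [0,0],
  "xyz": [
    [0,0,0],
    [0,0,0]
  ],
  "dr": [
    [0,0,0],
    [0,0,0]
  ]
}}

```text
t: 29.75
position: [0.5327, 0.3239, 0.1421]
ee_rot: [3.141, 0.0, -3.08]
force: [-0.2, -0.2, -0.3]
finger_gap: 0.446
gripper_force: 30.0
```

```bash
python3 -c "
from h import *
c=wr('w12')
go(.5325,.3245,.0425,93.5)
a=r.camera('top')[165:295,60:260]
save('both12',np.hstack([cv2.resize(r.camera('wrist')[60:330,130:380],(400,432)),cv2.resize(a,(400,432))]))
"
```

```text
t 29.8 pos [0.5327 0.3239 0.1419] tilt [0.0003 0.0003] close 93.5 shift [ 0.2  0.6 99.4] drz 0.0 q6 -2.32 gap 0.447 gf 30.0
```

Emit:
{"op": "apply_moves", "data": {
  "gripper": [0,0,0,0,0,0,0,0.6,0.6,0.6,0.6,0.6],
  "xyz": [
    [0,1,40],
    [0,1,72],
    [0,1,90],
    [0,1,96],
    [0,1,98],
    [0,1,99],
    [0,1,99.3],
    [0,1,99.3],
    [0,1,99.3],
    [0,1,99.3],
    [0,1,70],
    [0,1,20]
  ],
  "dr": [
    [0,0,0],
    [0,0,0],
    [0,0,0],
    [0,0,0],
    [0,0,0],
    [0,0,0],
    [0,0,0],
    [0,0,0],
    [0,0,0],
    [0,0,0],
    [0,0,0],
    [0,0,0]
  ]
}}

```text
t: 31.4
position: [0.5316, 0.3241, 0.1203]
ee_rot: [-3.138, -0.004, -3.081]
force: [0.5, 0.6, 1.0]
finger_gap: 0.602
gripper_force: 0.0
```

Emit:
{"op": "apply_moves", "data": {
  "gripper": [0.6,0.6,0.6,0.6,0.6,0.6,0.6],
  "xyz": [
    [0,0,-50],
    [0,0,-90],
    [50,0,-100],
    [100,0,-100],
    [140,0,-100],
    [150,0,-100],
    [150,0,-100]
  ],
  "dr": [
    [0,0,0],
    [0,0,0],
    [0,0,0],
    [0,0,0],
    [0,0,0],
    [0,0,0],
    [0,0,0]
  ]
}}

```text
t: 32.28
position: [0.3829, 0.3163, 0.222]
ee_rot: [3.141, 0.001, -3.08]
force: [0.5, 0.8, 0.4]
finger_gap: 0.603
gripper_force: 0.0
```

```bash
python3 -c "
from h import *
go(.5325,.3245,.2,93.5)
a=r.camera('top')[115:295,70:418]; b=r.camera('side')[130:370,120:360]
save('fin',np.vstack([cv2.resize(a,(580,300)),np.hstack([cv2.resize(b,(300,300)),cv2.resize(r.camera('wrist')[:,80:430],(280,300))])]))
"
```

```text
t 32.27 pos [0.3829 0.3163 0.222 ] tilt [0.0009 0.0008] close 93.5 shift [-149.8   -1.1   22.2] drz 0.001 q6 -2.53 gap 0.603 gf 0.0
```

View pics/fin.png

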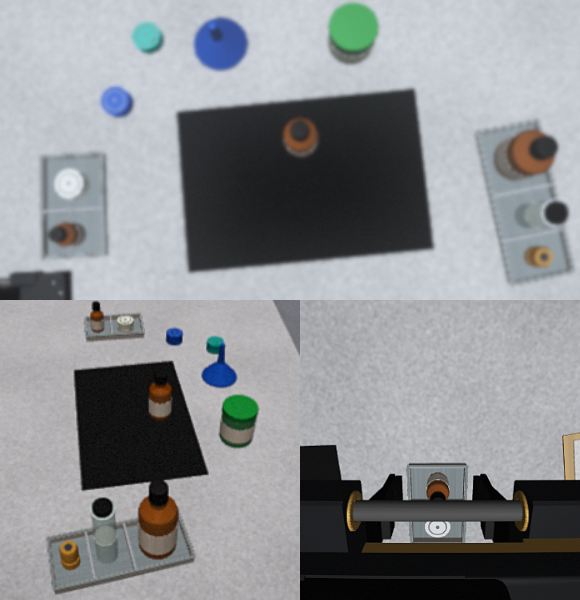

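All five items stand upright in their compartments: cup (69,184) and small bottle (66,234) in the short tray; large bottle, jar and filter in the long tray. The medium bottle, green jar and funnel have not moved.

```bash
python3 -c "
from plant import r
print(r.hand_in())"
```

```text
the job is handed in; nothing more can be done
None
```

Both kits are made up and handed in at about 32 s. The final pictures show all five items upright in their compartments, and the medium bottle, green jar and funnel where they were.

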